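Pin the push handle to the spring valve and hold it in the green band

TASK

Link the teak push handle to the terrace burner's spring-return gas valve: take the red-headed clevis pin from its rack and put it down through the fork and lug holes until its head sits fully home, before the handle is pushed. Then, with the gripper on the teak handle, push it towards the brass valve until the red pointer has travelled 25 mm and stands in the green band, and keep it there: the program finishes while still holding the handle against the spring. Leave the cookware, the oil cruet and the black-headed spare pin where they are.

Things in the scene. Friction and masses are not known exactly. Their poses are not given: they have to be found in the camera images.
- valve_stand: Fixed grey base plate 310 x 140 x 10 mm of the mechanism. Origin on the table directly below the fork hole at rest; x axis = push direction, from teak handle to brass valve; z up. Plate spans x -130 to +180 mm; valve body x 83 to 168 mm, gauge top 85 mm high. White scale along its +y edge: black zero line at x = 0, green band x = 20 to 30 mm.
- fork_hole (a point): Centre of the hole mouth on the steel fork's top face, 50 mm above the table; axes as valve_stand; moves with the plunger. Fork: two 36 x 36 x 8 mm plates, tops at 28 and 50 mm; the handle's brass lug, 10 mm thick, lies between. All three vertical through holes are 13 mm wide, 2 mm chamfer, aligned at the start. A red pointer reaches from the fork over the scale.
- valve_plunger (a joint): Travel (m) of fork, pointer and plunger along valve_stand's +x: 0 at rest (stop), 0.045 at the end; green band 0.020 to 0.030. A return spring pushes it to 0: 3 N at 0, plus 2.5 N per 10 mm (about 9 N at 0.025). It follows the handle only when the pin is in.
- push_handle: Sliding handle: brass lug, steel block, upright round teak grip 28 mm across, 44 to 116 mm above the table, 90 mm from the hole at valve_stand's -x side. Origin on the table below the lug hole. Slides along valve_stand's +x up to 55 mm, friction 0.8 N, no spring of its own. Play on the pin: it moves up to about 4 mm before the plunger follows.
- grip_top (a point): Centre of the top of the teak grip, 116 mm above the table; axes as valve_stand. Can be pinched from above or pushed from its -x side.
- clevis_pin: Pin with a RED knob, 60 g, upright in one of the rack's holes. Origin on its axis at the underside of its collar (the face that seats on the fork). Above: collar 22 mm across, 4 mm thick, then the round knob 16 mm across up to 32 mm. Below: steel shank 10 mm across, 37 mm long, last 7 mm tapered. z up along the pin.
- pin_tip (a point): Lower end of the clevis pin's shank, 37 mm below its origin.
- pin_rack: Fixed dark wooden rack 50 (x) x 120 (y) x 42 mm high; origin under its centre. Two holes 13 mm wide at y = -32 and +32 mm, from the top right through; each pin stands in one with its collar on the rack's top, 42 mm above the table.
- spare_pin: Spare pin with a BLACK knob in the rack's other hole, same head as the clevis pin, shank only 22 mm long: too short, leave it. Origin at the underside of its collar.
- paella_pan: Blue enamel paella pan, 300 mm across, 42 mm high, with two steel handles. Origin under its centre. Leave it.
- cazuela: Terracotta dish 170 mm across, 55 mm high. Origin under its centre. Leave it.
- trivet: Folded aluminium trivet 200 x 80 x 20 mm. Origin under its centre. Leave it.
- skimmer: Stainless skimmer lying flat, 320 mm long, 8 mm high, disc 100 mm across towards its +x. Leave it.
- cruet_stopper: Green glass stopper, 38 mm across, 56 mm high, standing. Origin under its centre. Leave it.
- oil_cruet: Amber glass oil cruet, 64 mm across, 170 mm high. Origin under its centre. Leave it.

How it is judged:
By the outcome, as a careful person would: the job done as asked, in the order asked, and still so for the second after the job is handed in, while the arm keeps its last pose, push and grip.
It also fails if it takes over 50 s, if anything falls off the work surface, if the arm or the gripper's body presses on something with over 40 N, if the wrist force passes 120 N, or if a joint passes its speed limit or range.

ROBOT

A 6-joint arm with a two-finger parallel gripper is mounted at the origin on the work surface. World frame = base frame: x ahead of the robot, y to its left, z up, the work surface at z = 0. Lengths are in m, angles in rad, forces in N, time in s.
With the tool pointing down it reaches from about 0.35 to 0.775 m from the base axis. Payload 5.5 kg.
Tool frame: the origin (TCP) lies on the centre line of the jaws, within the pads' length; the fingertips stand 11 mm ahead of it and the grasp point (between the pads) lies 8 mm behind it (env.tip_reach is the distance from the TCP to the fingertips, in m); z points along the fingers, x is the direction in which the jaws open and shut, and the axes are right-handed (so a half turn about z gives the same grasp; the last joint's range is limited). The gripper opens to 85 mm and grips with 20 to 120 N. Pads are 22 mm wide; open, the fingers measure 114 mm over their backs; the gripper's body (76 mm by 85 mm) begins 54 mm behind the grasp point. The pads swing forward as they close: fully open they stand 13 mm farther back than shut.
Start: joints at [-1.359, 0.313, 0.046, 1.304, 0, 1.431], TCP at [0.198, -0.54, 0.242] pointing down, gripper open.
Joint ranges: [-2.76, 2.76], [-0.86, 1.69], [-1.03, 1.26], [-2.2, 2.34], [-1.47, 1.5], [-3.14, 3.14]. Speed limits (rad/s): [2.57, 2.57, 3.14, 3.14, 3.14, 3.14].

INTERFACE

Orientations are given as a unit quaternion [w, x, y, z].
In Python, from workcell import env gives the robot as it stands.
- The arm moves only by the tool carry_out, never from a script. Its argument "moves" is one flat list of numbers, 7 for each row, row after row: the gripper command: -1 is shut, 1 is fully open, values between are in proportion, then the shift along the tool's x, y, z in m, then the turn, a rotation vector about the tool's x, y, z in degrees. A call has exactly 5 rows; each row shifts and turns the pose as measured when the row begins, along the tool's axes as they then stand; what a row does not reach is not made up. A row lasts 1/8 s, in which the tool goes at most 62.5 mm and 10.7 degrees, less where a joint would pass 70% of its speed; a pose out of reach is approached as far as the arm can. A call is refused whole if a number of a shift passes 0.0625 or a number of a turn 10.7, either way. A call with a gripper value outside its range is refused whole. The fingers move at their own pace and stop on an object; "squeeze" is the grip in N (left out, the last holds). Time passes only in rows, so rows that do not move let the fingers close, or fill a call up. It gives the time, the measured TCP pose, the force and the opening at its end, in the units of the state.
- env.get_state(): the state, without advancing time (a new reading comes with each control period).
- env.read_camera(name): name is "scene" or "top"; returns the picture (400x640x3 uint8, red, green, blue); there is no depth.
- env.calibration(name): a dict with "camera_matrix" (3x3 intrinsics, pixels), "rvec" (rotation vector, rad) and "tvec" (3), from world to camera coordinates, as OpenCV has them. Camera axes: x right, y down, z forward; pixel columns grow to the right and rows downward; lengths in m; the calibration is good to about 2 mm. A picture is of the moment at which its call begins. calibration takes no time and is no camera call.
- env.hand_in(): hands the job in, once; it reports no verdict.
The state is a dict: "clock": time; "joint_pos": joint angles; "qvel": joint speeds; "tau": joint torques, N m; "tcp_pos": TCP position; "orientation": TCP orientation; "wrist_force": force on the tool from outside, world axes, zero at the start; "ft_torque": the same for the moment, N m; "finger_gap": finger opening in m.
Only numpy, scipy, OpenCV 4.12 (cv2) and the standard library are available. Lean on these libraries where they do the work, as an engineer would, in place of code of your own. Each camera call takes 0.05 s, during which the arm holds its last target. There are 200 camera calls.

## Working session

There is one attempt and no reset: what is moved stays moved. The work goes in short steps, Python scripts to look and compute and a tool call to move; the robot and the scene stay as the last step left them, time stands still between calls to the robot, and variables do not carry over. Pictures are saved under pics/ and viewed, about 8 in all and at most 12, crops included, and the job is handed in when it is done.

Besides the shell and the picture viewer there is one more tool, called after "Request:" as name(argument=value, ...) on one line, values as JSON. carry_out: Moves the arm, as the interface text tells. Its arguments: {"type":"object","properties":{"moves":{"type":"array"},"squeeze":{"type":"number"}},"required":["moves"]}

```bash
mkdir -p pics; ls
python3 - <<'E'
from workcell import env
import cv2
for n in("scene","top"):
    im=env.read_camera(n); cv2.imwrite(f"pics/{n}0.png",im[:,:,::-1]); c=env.calibration(n); print(n,c)
s=env.get_state(); print(s, env.tip_reach)
E
```

```text
pics
scene {'camera_matrix': array([[500.73645334,   0.        , 315.61497533],
       [  0.        , 500.73645334, 194.59213808],
       [  0.        ,   0.        ,   1.        ]]), 'rvec': array([ 1.27037238,  2.36930324, -0.81590291]), 'tvec': array([ 0.31747091, -0.30343319,  1.9489043 ])}
top {'camera_matrix': array([[438.10711033,   0.        , 319.45182663],
       [  0.        , 438.10711033, 200.71096565],
       [  0.        ,   0.        ,   1.        ]]), 'rvec': array([ 2.12055508, -2.16014032,  0.18130057]), 'tvec': array([-0.01594684,  0.60206439,  1.70165731])}
{'clock': 0.1, 'joint_pos': array([-1.35864055e+00,  3.13917523e-01,  4.51123772e-02,  1.30361882e+00,
        3.08838077e-05,  1.43122569e+00]), 'qvel': array([ 0.00098029, -0.00210884,  0.00051232, -0.00016906, -0.00093949,
        0.00027842]), 'tau': array([ 2.71160832e-03, -4.81728780e+01,  2.99242258e+01,  1.27681618e-02,
       -1.62589249e-04,  7.99415318e-06]), 'tcp_pos': array([ 0.19802132, -0.53936352,  0.24151056]), 'orientation': array([-5.65507805e-04,  8.19914059e-01, -5.72486046e-01, -5.85444644e-04]), 'wrist_force': array([0.10097088, 0.029582  , 0.55954053]), 'ft_torque': array([ 0.00619563,  0.00642692, -0.05211005]), 'finger_gap': 0.08510920210434406} 0.011
```

View pics/scene0.png

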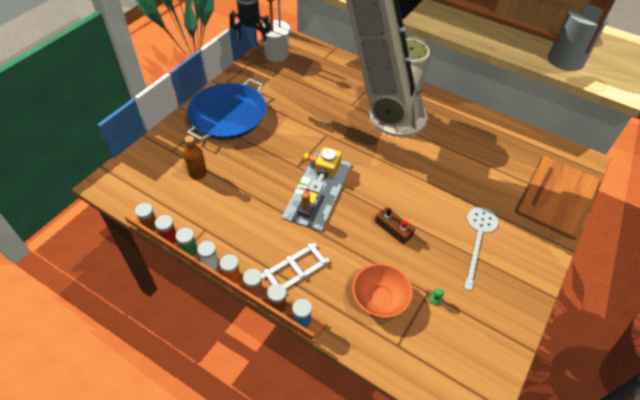

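View pics/top0.png

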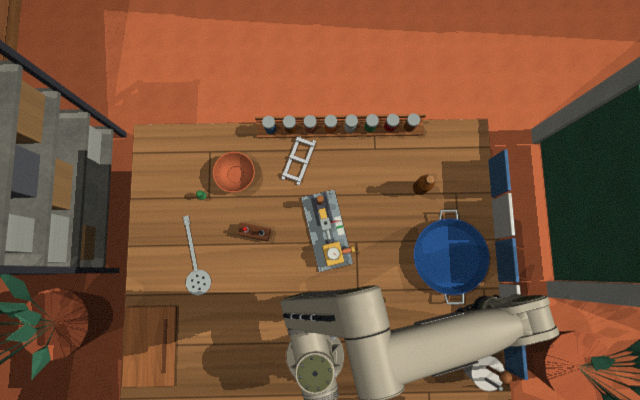

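The scene view shows the mechanism around (318,190), the rack at (395,225), the pan at (227,108) and the cruet at (195,160). In the top view the mechanism is at (327,230), with the grip at (320,198) and the valve at (333,255), and the rack is at (253,232) with the red knob on the left. I'll zoom in next.

```bash
cat > h.py <<'E'
import cv2, numpy as np
from workcell import env
def cam(n):
    c=env.calibration(n); R=cv2.Rodrigues(np.array(c["rvec"]))[0]; return c["camera_matrix"],R,np.array(c["tvec"]).ravel()
def proj(n,P):
    c=env.calibration(n); return cv2.projectPoints(np.atleast_2d(np.array(P,float)),c["rvec"],c["tvec"],c["camera_matrix"],None)[0][:,0]
def ray(n,uv):
    K,R,t=cam(n); d=R.T@np.linalg.inv(K)@np.array([uv[0],uv[1],1.]); return -R.T@t,d
def onz(n,uv,z):
    o,d=ray(n,uv); return o+d*(z-o[2])/d[2]
def tri(a,b):
    (o1,d1),(o2,d2)=ray("scene",a),ray("top",b)
    A=np.c_[d1,-d2]; s=np.linalg.lstsq(A,o2-o1,rcond=None)[0]
    p,q=o1+s[0]*d1,o2+s[1]*d2; return (p+q)/2,np.linalg.norm(p-q)
def avg(n,k=6): return np.mean([env.read_camera(n).astype(float) for _ in range(k)],0).clip(0,255).astype(np.uint8)
E
python3 - <<'E'
from h import *
a=avg("scene",3);b=avg("top",3)
np.save("a.npy",a);np.save("b.npy",b)
# scene mechanism+rack crop, top crop
c1=cv2.resize(a[140:245,275:420],None,fx=5.5,fy=5.5,interpolation=cv2.INTER_CUBIC)
c2=cv2.resize(b[185:275,230:360],None,fx=6,fy=6,interpolation=cv2.INTER_CUBIC)
cv2.imwrite("pics/c1.png",c1[:,:,::-1]);cv2.imwrite("pics/c2.png",c2[:,:,::-1])
E
```

```text
(no output)
```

View pics/c1.png

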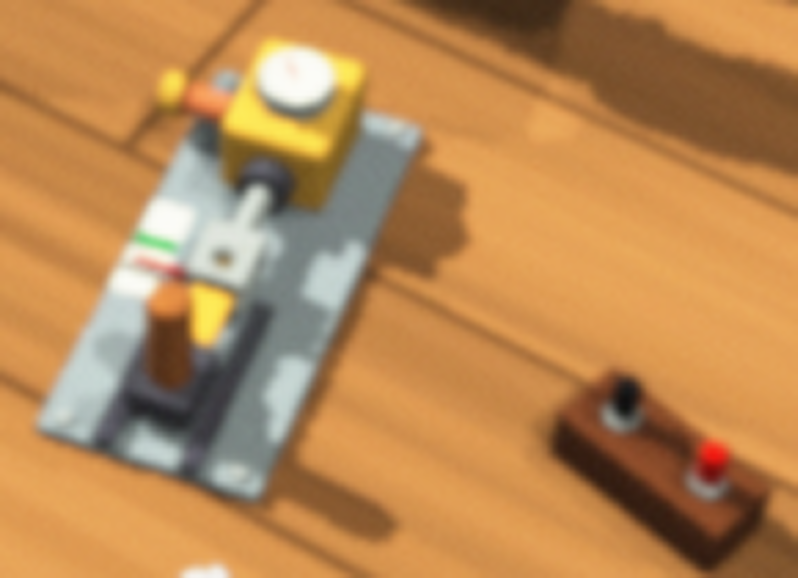

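View pics/c2.png

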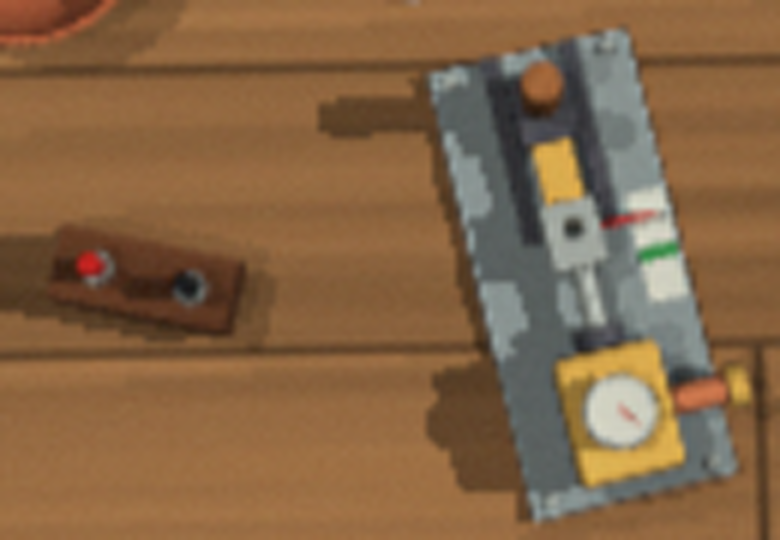

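The crops show the fork hole at scene crop (222,257) and top crop (573,228), and the grip top at (170,298) and (543,87). The red knob is at (713,460) and (92,265). The four plate corners are clear in the top crop. I'll refine these now.

Run:
```python
from h import *
a=np.load("a.npy");b=np.load("b.npy");im={"scene":a,"top":b}
full=lambda n,x,y:np.array([275+(x+.5)/5.5-.5,140+(y+.5)/5.5-.5]) if n=="scene" else np.array([230+(x+.5)/6-.5,185+(y+.5)/6-.5])
def wcent(n,w,c,r):
    c=np.array(c);
    H,W=w.shape; yy,xx=np.mgrid[:H,:W]
    m=(np.hypot(xx-c[0],yy-c[1])<=r)*w; return np.array([(m*xx).sum(),(m*yy).sum()])/m.sum()
hole={};red={};blk={};grip={}
for n,hc,rc,bc in (("scene",(222,257),(713,460),(627,395)),("top",(573,228),(92,265),(188,287))):
    I=im[n].astype(float); g=I.mean(2)
    c=full(n,*hc)
    hole[n]=wcent(n,np.clip(np.percentile(g[int(c[1])-3:int(c[1])+4,int(c[0])-3:int(c[0])+4],60)-g,0,None),c,2.6)
    redness=np.clip(I[...,0]-2.2*np.maximum(I[...,1],I[...,2])-40,0,None)
    red[n]=wcent(n,redness,full(n,*rc),6)
    blk[n]=full(n,*bc)
    print(n,"hole",hole[n],c,"red",red[n],full(n,*rc))
print("hole tri",tri(hole["scene"],hole["top"]))
print("red tri",tri(red["scene"],red["top"])); print("blk tri",tri(blk["scene"],blk["top"]))
for n in hole: print(n,"hole@50",onz(n,hole[n],.05),"red@60",onz(n,red[n],.06))
gt=(full("scene",170,298),full("top",543,87)); print("grip tri",tri(*gt)); print([onz(n,p,.116) for n,p in zip(("scene","top"),gt)])
cs={"top":[(430,72),(625,30),(738,470),(535,520)],"scene":[(262,500),(38,430),None,(423,128)]}
for n,l in cs.items():
    for p in l:
        if p: print(n,p,onz(n,full(n,*p),.01).round(4))
rk=[("scene",(612,372)),("scene",(767,492)),("scene",(553,432)),("scene",(710,571)),("top",(63,226)),("top",(243,265)),("top",(230,333)),("top",(50,294))]
for n,p in rk: print("rack",n,p,onz(n,full(n,*p),.042 ).round(4))
```

```text
scene hole [315.03049177 186.37110719] [314.95454545 186.31818182] red [404.15352197 222.79181216] [404.22727273 223.22727273]
top hole [325.16534438 222.56055606] [325.08333333 222.58333333] red [244.26170213 228.54787234] [244.91666667 228.75      ]
hole tri (array([ 0.51269675, -0.04773387,  0.05537001]), np.float64(0.0004198602927902327))
red tri (array([0.49314339, 0.26769196, 0.07399854]), np.float64(0.00047791089834138024))
blk tri (array([0.47703092, 0.20469565, 0.06751847]), np.float64(0.0016991278692828223))
scene hole@50 [ 0.50884793 -0.04988933  0.05      ] red@60 [0.48308337 0.26478541 0.06      ]
top hole@50 [ 0.51339562 -0.04803346  0.05      ] red@60 [0.4944757  0.27021386 0.06      ]
grip tri (array([ 0.59690357, -0.02898531,  0.11651037]), np.float64(8.593464365104682e-05))
[array([ 0.59654604, -0.0291723 ,  0.116     ]), array([ 0.59700911, -0.02902864,  0.116     ])]
top (430, 72) [0.6265 0.0467 0.01  ]
top (625, 30) [ 0.6532 -0.087   0.01  ]
top (738, 470) [ 0.3539 -0.155   0.01  ]
top (535, 520) [ 0.3236 -0.0192  0.01  ]
scene (262, 500) [0.6204 0.0515 0.01  ]
scene (38, 430) [ 0.6522 -0.085   0.01  ]
scene (423, 128) [ 0.3175 -0.0195  0.01  ]
rack scene (612, 372) [0.4479 0.184  0.042 ]
rack scene (767, 492) [0.4741 0.298  0.042 ]
rack scene (553, 432) [0.5055 0.1763 0.042 ]
rack scene (710, 571) [0.5402 0.2953 0.042 ]
rack top (63, 226) [0.5217 0.29   0.042 ]
rack top (243, 265) [0.4936 0.1708 0.042 ]
rack top (230, 333) [0.4489 0.1794 0.042 ]
rack top (50, 294) [0.4768 0.2981 0.042 ]
```

```bash
cat >> h.py <<'E'
from scipy.spatial.transform import Rotation as Ro
def pose():
    s=env.get_state(); q=s["orientation"]; return s["tcp_pos"],Ro.from_quat([q[1],q[2],q[3],q[0]]),s
def goal(yaw): # tool down, tool x at world yaw (deg)
    c,s=np.cos(np.radians(yaw)),np.sin(np.radians(yaw)); x=np.array([c,s,0]);z=np.array([0,0,-1.]); return Ro.from_matrix(np.c_[x,np.cross(z,x),z])
def show():
    p,R,s=pose(); m=R.as_matrix(); print("t%.2f"%s["clock"],"tcp",p.round(4),"yaw %.1f"%np.degrees(np.arctan2(m[1,0],m[0,0])),"tilt",m[:2,2].round(4),"F",s["wrist_force"].round(1),"M",s["ft_torque"].round(2),"gap %.4f"%s["finger_gap"],"q6 %.2f"%s["joint_pos"][5])
def plan(pts,g,step=.055,deg=10):
    """pts: list of (xyz,yaw); prints tool-frame rows"""
    p,R,_=pose(); out=[]
    for t,yaw in pts:
        t=np.array(t)
        Rg=goal(yaw); n=max(1,int(np.ceil(np.linalg.norm(t-p)/step)),int(np.ceil(np.degrees((R.inv()*Rg).magnitude())/deg)))
        for k in range(n):
            d=R.inv().apply((t-p)/(n-k)).round(3 if n>2 else 4); w=((R.inv()*Rg).as_rotvec(True)/(n-k)).round(1)
            out.append([g,*d.tolist(),*w.tolist()]); p=p+R.apply(d); R=R*Ro.from_rotvec(w,True)
    for i,r in enumerate(out): print(i+1,r)
E
python3 - <<'E'
from h import *
show(); plan([((.47,-.15,.25),-40),((.4927,.2668,.16),-13.2)],1)
E
```

```text
t0.40 tcp [ 0.1981 -0.5398  0.2422] yaw -69.8 tilt [-0.      0.0002] F [ 0.4  0.7 -0.3] M [ 0.   -0.03 -0.05] gap 0.0851 q6 1.43
1 [1, -0.03, -0.043, -0.001, -0.0, 0.0, -3.3]
2 [1, -0.028, -0.045, -0.001, -0.0, 0.0, -3.3]
3 [1, -0.025, -0.047, -0.001, -0.0, 0.0, -3.3]
4 [1, -0.022, -0.048, -0.001, -0.0, 0.0, -3.3]
5 [1, -0.02, -0.049, -0.001, -0.0, 0.0, -3.3]
6 [1, -0.017, -0.05, -0.001, -0.0, 0.0, -3.3]
7 [1, -0.014, -0.051, -0.001, -0.0, 0.0, -3.3]
8 [1, -0.011, -0.051, -0.0, -0.0, 0.0, -3.4]
9 [1, -0.007, -0.052, -0.001, -0.0, 0.0, -3.3]
10 [1, -0.031, -0.042, 0.011, -0.0, 0.0, -3.4]
11 [1, -0.029, -0.044, 0.011, -0.0, 0.0, -3.3]
12 [1, -0.026, -0.045, 0.011, -0.0, 0.0, -3.4]
13 [1, -0.024, -0.047, 0.011, -0.0, 0.0, -3.3]
14 [1, -0.021, -0.048, 0.012, -0.0, 0.0, -3.4]
15 [1, -0.018, -0.049, 0.011, -0.0, 0.0, -3.3]
16 [1, -0.015, -0.05, 0.012, -0.0, 0.0, -3.4]
17 [1, -0.012, -0.05, 0.011, -0.0, 0.0, -3.3]
```

Request:
carry_out(moves=[0,-0.03,-0.043,-0.001,0,0,-3.3,0,-0.028,-0.045,-0.001,0,0,-3.3,0,-0.025,-0.047,-0.001,0,0,-3.3,0,-0.022,-0.048,-0.001,0,0,-3.3,0,-0.02,-0.049,-0.001,0,0,-3.3], squeeze=50)

```text
clock: 1.02
tcp_pos: [0.3512, -0.3206, 0.2465]
orientation: [0.0, 0.894, -0.448, 0.001]
wrist_force: [1.6, 0.1, -0.4]
finger_gap: 0.0424
```

Request:
carry_out(moves=[0,-0.017,-0.05,-0.001,0,0,-3.3,0,-0.014,-0.051,-0.001,0,0,-3.3,0,-0.011,-0.051,0,0,0,-3.4,0,-0.007,-0.052,-0.001,0,0,-3.3,0,-0.031,-0.042,0.005,0,0,-3.4])

```text
clock: 1.65
tcp_pos: [0.4792, -0.0883, 0.2457]
orientation: [0.001, 0.951, -0.309, 0.004]
wrist_force: [-0.4, 0.6, 0.3]
finger_gap: 0.0426
```

Run:
```python
from h import *
show(); plan([((.4927,.2668,.16),-13.2)],0)
```

```text
t1.65 tcp [ 0.4792 -0.0883  0.2457] yaw -36.0 tilt [ 0.0065 -0.0043] F [-0.4  0.6  0.3] M [ 0.07 -0.   -0.01] gap 0.0426 q6 1.85
1 [0, -0.028, -0.042, 0.012, 0.0, -0.1, -3.3]
2 [0, -0.026, -0.044, 0.012, 0.0, -0.1, -3.3]
3 [0, -0.023, -0.045, 0.012, 0.0, -0.0, -3.2]
4 [0, -0.021, -0.046, 0.012, 0.0, -0.1, -3.3]
5 [0, -0.018, -0.048, 0.012, 0.0, -0.0, -3.2]
6 [0, -0.016, -0.048, 0.012, 0.0, -0.1, -3.3]
7 [0, -0.012, -0.05, 0.013, 0.1, -0.0, -3.2]
```

Request:
carry_out(moves=[0,-0.028,-0.042,0.012,0,-0.1,-3.3,0,-0.026,-0.044,0.012,0,-0.1,-3.3,0,-0.023,-0.045,0.012,0,0,-3.2,0,-0.021,-0.046,0.012,0,-0.1,-3.3,0,-0.018,-0.048,0.012,0,0,-3.2])

```text
clock: 2.28
tcp_pos: [0.4894, 0.1738, 0.1849]
orientation: [0.0, 0.986, -0.167, 0.004]
wrist_force: [0.8, 0.1, 0.7]
finger_gap: 0.043
```

Request:
carry_out(moves=[0,-0.016,-0.048,0.012,0,-0.1,-3.3,0,-0.012,-0.03,0.013,0.1,0,-3.2,0,0,-0.015,0,0,0,0,0,0,0,0,0,0,0,0,0,0,0,0,0,0])

```text
clock: 2.9
tcp_pos: [0.4898, 0.2763, 0.1591]
orientation: [-0.0, 0.994, -0.107, 0.003]
wrist_force: [0.4, 0.2, -1.2]
finger_gap: 0.043
```

Run:
```python
from h import *
show(); plan([((.4927,.2668,.12),-13.2),((.4927,.2668,.06),-13.2)],0,.02)
# refined red pin: bigger red mask
for n in("scene","top"):
    I=np.load({"scene":"a.npy","top":"b.npy"}[n])
    hsv=cv2.cvtColor(I,cv2.COLOR_RGB2HSV)
    m=((hsv[...,0]<6)|(hsv[...,0]>172))&(hsv[...,1]>190)&(hsv[...,2]>90)
    c=(404,223) if n=="scene" else (244.5,228.5)
    yy,xx=np.nonzero(m); k=np.hypot(xx-c[0],yy-c[1])<7; print(n,k.sum(),xx[k].mean(),yy[k].mean(),xx[k].min(),xx[k].max(),yy[k].min(),yy[k].max())
    print(proj(n,[(.4927,.2668,.046),(.4927,.2668,.06),(.4927,.2668,.074)]).round(1).tolist())
```

```text
t2.90 tcp [0.4898 0.2763 0.1591] yaw -12.3 tilt [ 0.0068 -0.0005] F [ 0.4  0.2 -1.2] M [-0.02  0.04 -0.  ] gap 0.0430 q6 2.16
1 [0, 0.002, 0.003, 0.013, -0.0, -0.1, 0.3]
2 [0, 0.001, 0.003, 0.013, -0.0, -0.1, 0.3]
3 [0, 0.002, 0.003, 0.013, -0.1, -0.2, 0.3]
4 [0, -0.0, -0.0, 0.015, 0.0, 0.0, -0.0]
5 [0, -0.0, -0.0, 0.015, 0.0, 0.0, -0.0]
6 [0, -0.0, -0.0, 0.015, 0.0, 0.0, -0.0]
7 [0, -0.0, -0.0, 0.015, 0.0, 0.0, -0.0]
scene 26 404.0 223.34615384615384 402 406 221 226
[[402.6, 227.8], [403.3, 225.2], [404.0, 222.6]]
top 13 244.15384615384616 228.53846153846155 243 246 227 230
[[245.7, 229.3], [245.1, 229.0], [244.5, 228.6]]
```

Request:
carry_out(moves=[0,0.002,0.003,0.013,0,-0.1,0.3,0,0.001,0.003,0.013,0,-0.1,0.3,0,0.002,0.002,0.013,-0.1,-0.2,0.3,0,0,0,0.015,0,0,0,0,0,0,0.01,0,0,0])

```text
clock: 3.52
tcp_pos: [0.4945, 0.2634, 0.0916]
orientation: [0.0, 0.993, -0.119, 0.0]
wrist_force: [-0.6, 0.8, 0.5]
finger_gap: 0.043
```

Run:
```python
from h import *
show(); plan([((.4928,.2675,.06),-13.2)],0,.02)
a=avg("scene",2);b=avg("top",2)
np.save("a1.npy",a);np.save("b1.npy",b)
c1=cv2.resize(a[180:250,365:435],None,fx=5.5,fy=5.5,interpolation=cv2.INTER_CUBIC)
c2=cv2.resize(b[195:265,210:280],None,fx=5.5,fy=5.5,interpolation=cv2.INTER_CUBIC)
cv2.imwrite("pics/d.png",np.hstack([c1,c2])[:,:,::-1])
```

```text
t3.52 tcp [0.4945 0.2634 0.0916] yaw -13.6 tilt [ 0.0002 -0.0009] F [-0.6  0.8  0.5] M [-0.04  0.01  0.01] gap 0.0430 q6 2.16
1 [0, -0.0013, -0.0018, 0.0158, 0.0, -0.0, -0.2]
2 [0, -0.0013, -0.0018, 0.0158, 0.0, -0.0, -0.2]
```

View pics/d.png

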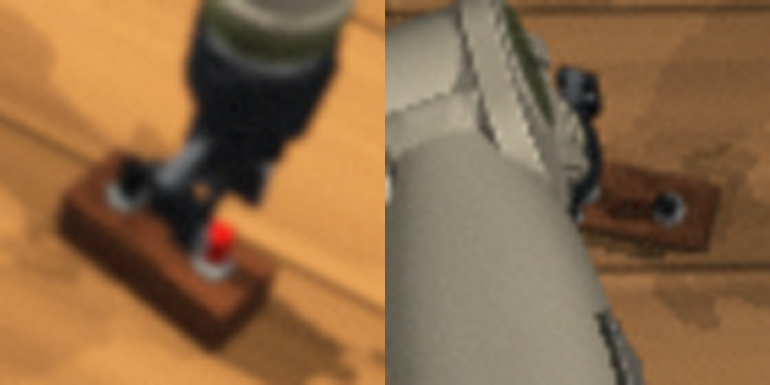

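The picture shows the red knob at crop (218,240), between the near fingertip (190,245) and the far one (255,200). The arm hides the pin from the top camera. I'll descend and close.

Request:
carry_out(moves=[0,-0.0013,-0.0025,0.016,0,0,-0.2,0,-0.0013,-0.0015,0.014,0,0,-0.2,0,0,0,0.002,0,0,0,-1,0,0,0,0,0,0,-1,0,0,0,0,0,0], squeeze=40)

```text
clock: 4.35
tcp_pos: [0.4933, 0.2695, 0.0596]
orientation: [-0.0, 0.993, -0.114, 0.001]
wrist_force: [-1.3, 1.4, 0.8]
finger_gap: 0.0144
```

Request:
carry_out(moves=[-1,0,0,0,0,0,0,-1,0,0,0,0,0,0,-1,0,0,0,0,0,0,-1,0,0,0,0,0,0,-1,0,0,0,0,0,0])

```text
clock: 4.97
tcp_pos: [0.4933, 0.2695, 0.06]
orientation: [-0.0, 0.993, -0.114, 0.001]
wrist_force: [-0.1, -0.5, -0.8]
finger_gap: 0.0145
```

Run:
```python
from h import *
show()
```

```text
t4.97 tcp [0.4933 0.2695 0.06  ] yaw -13.1 tilt [0.0022 0.0006] F [-0.1 -0.5 -0.8] M [ 0.03  0.13 -0.08] gap 0.0145 q6 2.16
```

Request:
carry_out(moves=[-1,0,0,-0.01,0,0,0,-1,0,0,-0.025,0,0,0,-1,0,0,-0.03,0,0,0,-1,0,0,-0.03,0,0,0,-1,0,0,0,0,0,0])

```text
clock: 5.6
tcp_pos: [0.4948, 0.2695, 0.161]
orientation: [-0.001, 0.993, -0.114, 0.003]
wrist_force: [0.6, 0.5, -0.3]
finger_gap: 0.014
```

Run:
```python
from h import *
show(); plan([((.513,-.048,.16),-77.5)],-1,.045)
```

```text
t5.60 tcp [0.4948 0.2695 0.161 ] yaw -13.1 tilt [0.0066 0.0011] F [ 0.6  0.5 -0.3] M [-0.1   0.    0.03] gap 0.0140 q6 2.16
1 [-1, 0.011, 0.038, 0.0, -0.0, -0.0, 8.0]
2 [-1, 0.016, 0.036, 0.0, -0.0, -0.0, 8.1]
3 [-1, 0.021, 0.034, 0.0, -0.1, -0.0, 8.0]
4 [-1, 0.026, 0.03, 0.0, -0.1, -0.0, 8.1]
5 [-1, 0.03, 0.026, 0.0, -0.0, -0.1, 8.0]
6 [-1, 0.033, 0.022, 0.0, -0.1, -0.0, 8.1]
7 [-1, 0.036, 0.017, 0.001, -0.0, -0.1, 8.0]
8 [-1, 0.039, 0.011, 0.0, -0.1, -0.0, 8.1]
```

Request:
carry_out(moves=[-1,0.011,0.038,0,0,0,8,-1,0.016,0.036,0,0,0,8.1,-1,0.021,0.034,0,-0.1,0,8,-1,0.026,0.03,0,-0.1,0,8.1,-1,0.03,0.026,0,0,-0.1,8])

```text
clock: 6.22
tcp_pos: [0.5041, 0.0684, 0.159]
orientation: [-0.001, 0.89, -0.456, 0.002]
wrist_force: [1.2, -0.3, -0.4]
finger_gap: 0.0144
```

Request:
carry_out(moves=[-1,0.033,0.022,0,-0.1,0,8.1,-1,0.036,0.017,0.001,0,-0.1,8,-1,0.03,0.009,0,-0.1,0,8.1,-1,0,0,0,0,0,0,-1,0,0,0,0,0,0])

```text
clock: 6.85
tcp_pos: [0.5065, -0.0482, 0.155]
orientation: [0.001, 0.769, -0.639, -0.001]
wrist_force: [0.2, 0.5, 0.4]
finger_gap: 0.0147
```

Run:
```python
from h import *
show(); plan([((.513,-.048,.125),-77.5)],-1,.02)
a=avg("scene",3);b=avg("top",2)
np.save("a2.npy",a);np.save("b2.npy",b)
c1=cv2.resize(a[135:215,280:360],None,fx=7,fy=7,interpolation=cv2.INTER_CUBIC)
c2=cv2.resize(b[185:265,285:365],None,fx=2.9,fy=7,interpolation=cv2.INTER_CUBIC)
cv2.imwrite("pics/e.png",np.hstack([c1,c2])[:,:,::-1])
```

```text
t6.85 tcp [ 0.5065 -0.0482  0.155 ] yaw -79.5 tilt [-0.0031  0.0001] F [0.2 0.5 0.4] M [-0.01  0.   -0.05] gap 0.0147 q6 2.71
1 [-1, 0.0005, -0.0032, 0.015, 0.1, 0.0, -1.0]
2 [-1, 0.0006, -0.0033, 0.015, 0.1, 0.0, -1.0]
```

View pics/e.png

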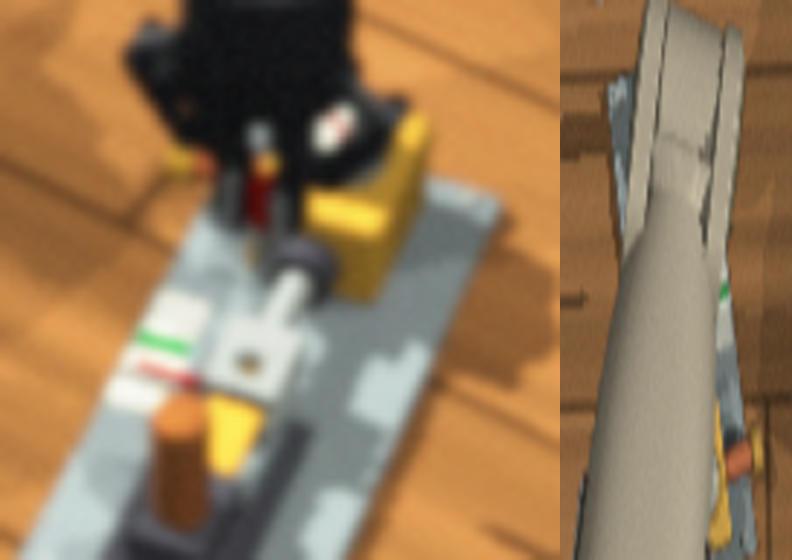

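The pin is in the jaws: the red knob is at crop (258,195), the shank hangs to about (250,260), and the fork hole is at (250,362). The arm hides the mechanism from the top camera. I'll move closer above the hole and compare tip and hole there.

Request:
carry_out(moves=[-1,0.0005,-0.003,0.013,0.1,0,-1,-1,0.0005,-0.003,0.012,0.1,0,-1,-1,0,0,0.009,0,0,0,-1,0,0,0.003,0,0,0,-1,0,0,0,0,0,0])

```text
clock: 7.72
tcp_pos: [0.5129, -0.046, 0.1149]
orientation: [-0.0, 0.782, -0.623, -0.0]
wrist_force: [-0.2, 0.6, -1.3]
finger_gap: 0.0144
```

Run:
```python
from h import *
show(); p,R,s=pose()
a0=np.load("a.npy"); a=avg("scene",4); np.save("a3.npy",a)
o,d=ray("scene",(315,186)); print("ray",d/np.linalg.norm(d))
pts=[p+R.apply([0,0,k]) for k in (.0,.018,.03,.048,.055)]
pr=proj("scene",pts); print("pred tcp,collar,mid,taper,tip",pr.round(1).tolist())
def crop(I): return cv2.resize(I[155:200,295:340],None,fx=8.8,fy=8.8,interpolation=cv2.INTER_CUBIC)
c=crop(a); c0=crop(a0)
for q in pr: cv2.circle(c,tuple(int(v) for v in ((q-[295,155]+.5)*8.8)),2,(0,255,0),-1)
cv2.imwrite("pics/f.png",np.hstack([crop(a),c])[:,:,::-1])
```

```text
t7.72 tcp [ 0.5129 -0.046   0.1149] yaw -77.1 tilt [-0.0001  0.0009] F [-0.2  0.6 -1.3] M [-0.04 -0.01  0.05] gap 0.0144 q6 2.67
ray [-0.54077301 -0.33750549 -0.77048984]
pred tcp,collar,mid,taper,tip [[315.7, 174.8], [315.6, 178.4], [315.6, 180.8], [315.5, 184.4], [315.4, 185.7]]
```

View pics/f.png

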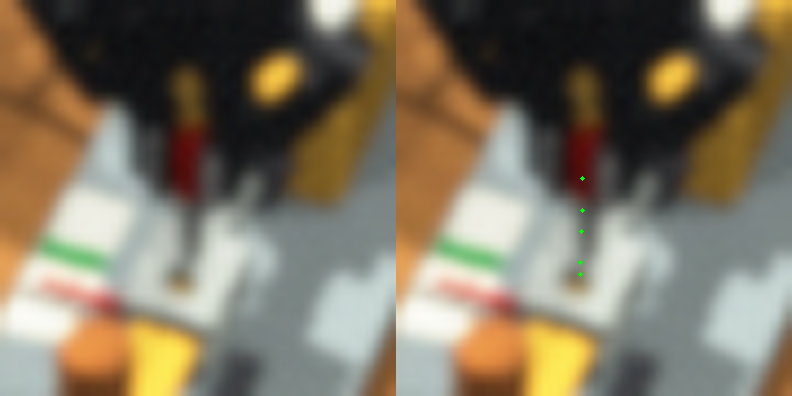

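Run:
```python
from h import *
p,R,s=pose(); a=np.load("a3.npy").astype(float)
print(a[176:190,309:322].mean(2).round().astype(int))
print(np.load("a.npy").astype(float)[180:190,309:322].mean(2).round().astype(int))
print(a[168:180,309:322,0].round().astype(int)-a[168:180,309:322,1].round().astype(int))
for ty in (0,.002,.004): print(ty,proj("scene",[p+R.apply([0,ty,k]) for k in(-.006,.018,.03,.04,.048,.055)]).round(2).tolist())
```

```text
[[181 169 140  97  67  57  50  44  56  72  72  55  58]
 [190 177 156 126 103  92  76  61  61  78  82  79  84]
 [208 188 168 153 144 124 101  79  75  96 114 123 124]
 [215 191 176 171 167 152 121  90  94 131 159 165 150]
 [208 185 175 178 180 169 136 101 112 158 187 184 163]
 [195 178 177 183 187 175 142 106 122 172 200 197 179]
 [186 177 180 187 191 179 147 116 132 182 211 216 210]
 [179 181 190 193 191 181 152 125 145 192 218 225 223]
 [177 188 201 200 191 173 148 137 167 204 221 225 220]
 [180 194 204 200 182 151 130 142 181 211 221 221 210]
 [185 196 205 197 170 134 115 139 182 214 222 218 195]
 [184 198 202 197 176 150 135 150 188 217 222 206 173]
 [177 192 199 199 191 181 177 184 207 220 216 189 152]
 [144 164 176 184 188 194 201 210 220 222 209 174 145]]
[[234 217 206 208 215 214 209 204 208 218 217 195 166]
 [227 210 206 213 220 222 221 219 220 222 216 198 178]
 [217 205 210 219 223 224 224 224 223 224 222 215 206]
 [203 199 212 221 223 223 222 223 225 225 223 224 219]
 [192 200 214 220 217 210 206 209 218 221 222 222 217]
 [192 205 218 218 200 178 169 180 201 216 219 220 207]
[... 521 characters left out ...]
7  66  65  39  13   1   0  -1]
 [-12  -8  -4   1   9  33  62  63  34  10   1   1  -2]
 [-12 -11  -7  -2   8  31  58  59  32   9   3   0  -2]
 [-11 -11  -9  -5   1  21  44  52  32   8   0   0  -4]
 [ -9 -11 -11  -9  -4   5  23  34  21   7   1  -3  -4]
 [ -5  -9 -12 -13 -10  -4   5   9   7   0  -3  -3  -5]
 [ -4 -11 -13 -12 -11  -8  -5  -2  -2  -3  -5  -7  -7]]
0 [[315.65, 173.47], [315.5, 178.36], [315.43, 180.77], [315.37, 182.75], [315.32, 184.32], [315.28, 185.69]]
0.002 [[315.87, 173.03], [315.72, 177.92], [315.65, 180.33], [315.59, 182.31], [315.54, 183.89], [315.49, 185.25]]
0.004 [[316.09, 172.59], [315.94, 177.48], [315.86, 179.89], [315.8, 181.88], [315.75, 183.45], [315.71, 184.82]]
```

Run:
```python
from h import *
show(); plan([((.5163,-.0473,.109),-77.3)],-1,.02)
print(proj("scene",[(.5134,-.048,.05),(.5134,-.048,.087)]),proj("top",[(.5134,-.048,.05)]))
```

```text
t7.92 tcp [ 0.5134 -0.0461  0.1158] yaw -77.1 tilt [0.0015 0.0005] F [ 0.6  0.  -0.6] M [ 0.01 -0.03 -0.  ] gap 0.0145 q6 2.67
1 [-1, 0.0018, -0.0025, 0.0068, -0.1, 0.0, 0.2]
[[314.75311698 187.49893629]
 [314.96026663 180.257131  ]] [[325.156876   222.55960968]]
```

Request:
carry_out(moves=[-1,0.0018,-0.0025,0.003,0,0,0,-1,0,0,0.004,0,0,0,-1,0,0,0.003,0,0,0,-1,0,0,0.003,0,0,0,-1,0,0,0,0,0,0])

```text
clock: 8.55
tcp_pos: [0.5168, -0.0476, 0.1023]
orientation: [-0.001, 0.782, -0.624, 0.001]
wrist_force: [0.2, 0.1, -0.6]
finger_gap: 0.0144
```

Run:
```python
from h import *
show(); plan([((.5163,-.0473,.095),-77.3)],-1,.02)
```

```text
t8.55 tcp [ 0.5168 -0.0476  0.1023] yaw -77.2 tilt [0.0025 0.0003] F [ 0.2  0.1 -0.6] M [-0.02  0.06 -0.01] gap 0.0144 q6 2.67
1 [-1, -0.0004, 0.0005, 0.0073, -0.1, -0.0, 0.1]
```

Request:
carry_out(moves=[-1,0,0.0004,0.003,0,0,0,-1,0,0,0.003,0,0,0,-1,0,0,0.003,0,0,0,-1,0,0,0.002,0,0,0,-1,0,0,0,0,0,0])

```text
clock: 9.18
tcp_pos: [0.5158, -0.0477, 0.0905]
orientation: [-0.0, 0.782, -0.624, 0.001]
wrist_force: [-1.3, 1.0, -0.6]
finger_gap: 0.0147
```

Run:
```python
from h import *
show()
```

```text
t9.18 tcp [ 0.5158 -0.0477  0.0905] yaw -77.2 tilt [0.0014 0.    ] F [-1.3  1.  -0.6] M [-0.02  0.12  0.02] gap 0.0147 q6 2.67
```

Request:
carry_out(moves=[-1,0,0,0.004,0,0,0,-1,0,0,0.004,0,0,0,-1,0,0,0.004,0,0,0,-1,0,0,0.003,0,0,0,-1,0,0,0,0,0,0])

```text
clock: 9.8
tcp_pos: [0.5158, -0.0477, 0.0743]
orientation: [-0.0, 0.782, -0.624, 0.0]
wrist_force: [-0.1, -0.3, -0.8]
finger_gap: 0.0146
```

Run:
```python
from h import *
show()
```

```text
t9.80 tcp [ 0.5158 -0.0477  0.0743] yaw -77.2 tilt [0.0011 0.0001] F [-0.1 -0.3 -0.8] M [-0.01  0.11 -0.04] gap 0.0146 q6 2.67
```

Request:
carry_out(moves=[-1,0,0,0.003,0,0,0,-1,0,0,0.002,0,0,0,-1,0,0,0.0015,0,0,0,-1,0,0,0.001,0,0,0,-1,0,0,0.001,0,0,0])

```text
clock: 10.42
tcp_pos: [0.5159, -0.0477, 0.0675]
orientation: [-0.001, 0.782, -0.624, 0.001]
wrist_force: [-4.2, 0.1, 9.8]
finger_gap: 0.0145
```

Run:
```python
from h import *
show()
```

```text
t10.43 tcp [ 0.5159 -0.0477  0.0675] yaw -77.2 tilt [ 0.0022 -0.0004] F [-4.2  0.1  9.8] M [ 0.08  0.93 -0.03] gap 0.0145 q6 2.67
```

Request:
carry_out(moves=[-0.2,0,0,0,0,0,0,-0.2,0,0,0,0,0,0,-0.2,0,0,0,0,0,0,-0.2,0,0,-0.01,0,0,0,-0.2,0,0,-0.02,0,0,0])

```text
clock: 11.05
tcp_pos: [0.5156, -0.0475, 0.0976]
orientation: [-0.0, 0.782, -0.624, 0.0]
wrist_force: [1.1, -0.3, -0.4]
finger_gap: 0.0343
```

Request:
carry_out(moves=[0,0,0,-0.03,0,0,0,0,0,0,-0.03,0,0,0,0,0,0,-0.035,0,0,0,0,-0.04,0,-0.02,0,0,-9,0,-0.045,0,0,0,0,-9])

```text
clock: 11.68
tcp_pos: [0.4921, 0.0324, 0.2208]
orientation: [-0.002, 0.871, -0.492, 0.003]
wrist_force: [0.7, 0.5, -0.6]
finger_gap: 0.0427
```

Run:
```python
from h import *
show(); 
a=avg("scene",3);b=avg("top",3)
np.save("a4.npy",a);np.save("b4.npy",b)
c1=cv2.resize(a[145:225,280:360],None,fx=5,fy=5,interpolation=cv2.INTER_CUBIC)
c2=cv2.resize(b[185:265,285:365],None,fx=5,fy=5,interpolation=cv2.INTER_CUBIC)
cv2.imwrite("pics/g.png",np.hstack([c1,c2])[:,:,::-1])
```

```text
t11.68 tcp [0.4921 0.0324 0.2208] yaw -58.9 tilt [ 0.0077 -0.0002] F [ 0.7  0.5 -0.6] M [ 0.06 -0.09  0.01] gap 0.0427 q6 2.50
```

View pics/g.png

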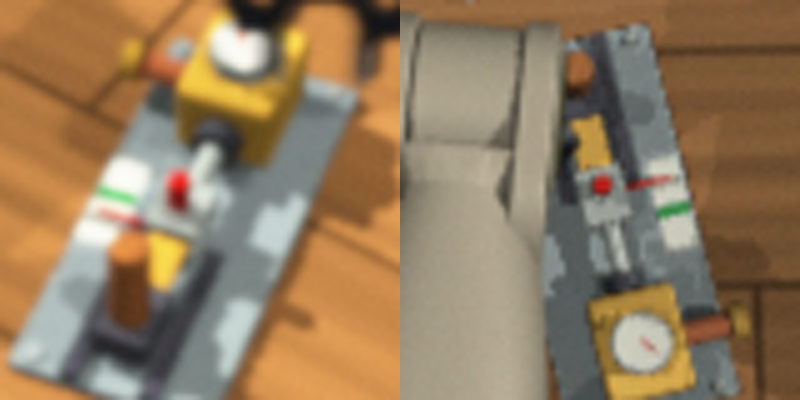

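The pin's red head sits on the fork, at scene crop (178,190) and top crop (602,185), and the pointer is still at zero. I'll check its height and find the grip.

```bash
cat >> h.py <<'E'
def redknob(n,I,c,r=6):
    I=I.astype(float); w=np.clip(I[...,0]-2.2*np.maximum(I[...,1],I[...,2])-40,0,None)
    yy,xx=np.mgrid[:400,:640]; w=w*(np.hypot(xx-c[0],yy-c[1])<=r); return np.array([(w*xx).sum(),(w*yy).sum()])/w.sum()
E
python3 - <<'E'
from h import *
a=np.load("a4.npy");b=np.load("b4.npy")
r=redknob("scene",a,(315.3,182.7)),redknob("top",b,(325.2,221.8)); print("red",r,tri(*r))
# grip from initial pics, orange-brown mask around top
I=np.load("b.npy"); hsv=cv2.cvtColor(I,cv2.COLOR_RGB2HSV); print(hsv[195:205,314:328,1].tolist()); print(I[195:205,314:328,2].tolist())
E
```

```text
red (array([315.3480857 , 181.72462241]), array([324.95766905, 221.58163826])) (array([ 0.51366479, -0.04645329,  0.08094876]), np.float64(0.0004546343758397542))
[[18, 20, 21, 19, 45, 79, 103, 104, 28, 20, 26, 18, 15, 20], [21, 19, 19, 40, 133, 163, 164, 156, 133, 24, 30, 22, 17, 16], [21, 18, 14, 126, 164, 162, 166, 163, 160, 101, 22, 21, 17, 15], [16, 22, 65, 164, 164, 161, 162, 163, 160, 129, 16, 22, 16, 16], [21, 14, 78, 164, 163, 160, 164, 165, 166, 140, 20, 14, 17, 12], [12, 20, 55, 167, 164, 161, 163, 166, 163, 135, 8, 31, 27, 14], [25, 24, 24, 158, 164, 165, 162, 165, 158, 101, 16, 14, 9, 11], [20, 11, 24, 137, 166, 163, 175, 168, 164, 45, 12, 17, 17, 16], [20, 26, 19, 83, 143, 180, 161, 158, 87, 12, 19, 15, 26, 13], [5, 32, 14, 19, 37, 67, 62, 65, 12, 18, 15, 17, 21, 22]]
[[149, 149, 146, 139, 111, 91, 87, 79, 82, 77, 69, 72, 84, 113], [144, 144, 140, 108, 68, 54, 57, 62, 66, 79, 69, 70, 75, 109], [107, 99, 87, 65, 53, 57, 57, 59, 56, 67, 59, 60, 73, 100], [64, 59, 53, 49, 55, 59, 60, 58, 59, 63, 60, 57, 65, 96], [48, 54, 43, 47, 57, 61, 58, 56, 57, 54, 61, 55, 60, 84], [41, 52, 44, 35, 54, 60, 57, 54, 54, 45, 64, 57, 57, 74], [51, 54, 48, 25, 37, 44, 47, 44, 40, 47, 62, 54, 56, 69], [51, 47, 53, 26, 21, 26, 23, 27, 27, 51, 62, 60, 59, 63], [52, 49, 54, 33, 21, 13, 20, 24, 48, 65, 67, 68, 59, 60], [47, 40, 53, 54, 41, 34, 44, 44, 63, 70, 69, 73, 60, 59]]
```

Run:
```python
from h import *
plan([((.600,-.0287,.20),12.5),((.6,-.0287,.09),12.5)],.5,.04)
```

```text
1 [0.5, 0.013, -0.008, 0.002, -0.0, -0.0, -9.0]
2 [0.5, 0.015, -0.006, 0.002, -0.0, -0.0, -9.0]
3 [0.5, 0.015, -0.003, 0.002, -0.0, -0.0, -9.0]
4 [0.5, 0.016, -0.001, 0.003, -0.0, -0.0, -8.9]
5 [0.5, 0.015, 0.002, 0.002, -0.0, -0.0, -9.0]
6 [0.5, 0.015, 0.004, 0.003, 0.0, -0.1, -8.9]
7 [0.5, 0.014, 0.006, 0.002, 0.0, -0.0, -9.0]
8 [0.5, 0.014, 0.008, 0.003, 0.0, -0.1, -8.9]
9 [0.5, -0.0, 0.0, 0.037, 0.0, 0.0, -0.0]
10 [0.5, -0.0, 0.0, 0.036, 0.0, 0.0, -0.0]
11 [0.5, -0.0, 0.0, 0.037, 0.0, 0.0, -0.0]
```

Request:
carry_out(moves=[0.5,0.013,-0.008,0.002,0,0,-9,0.5,0.015,-0.006,0.002,0,0,-9,0.5,0.015,-0.003,0.002,0,0,-9,0.5,0.016,-0.001,0.002,0,0,-9,0.5,0.015,0.002,0.002,0,0,-9])

```text
clock: 12.6
tcp_pos: [0.5618, -0.0123, 0.2068]
orientation: [0.0, 0.993, -0.117, 0.001]
wrist_force: [0.1, 0.1, -0.2]
finger_gap: 0.0641
```

Request:
carry_out(moves=[0.5,0.015,0.004,0.003,0,-0.1,-9,0.5,0.014,0.006,0.002,0,0,-9,0.5,0.012,0.007,0.003,0,-0.1,-8,0.5,0,0,0,0,0,0,0.5,0,0,0,0,0,0])

```text
clock: 13.22
tcp_pos: [0.6037, -0.0402, 0.1952]
orientation: [-0.0, 0.994, 0.109, -0.004]
wrist_force: [0.7, -0.4, 0.5]
finger_gap: 0.0642
```

Run:
```python
from h import *
show();plan([((.6,-.0287,.15),12.5),((.6,-.0287,.09),12.5)],.5,.03)
```

```text
t13.22 tcp [ 0.6037 -0.0402  0.1952] yaw 12.6 tilt [-0.0072 -0.0005] F [ 0.7 -0.4  0.5] M [ 0.01 -0.03  0.04] gap 0.0642 q6 1.15
1 [0.5, -0.0004, -0.006, 0.0226, -0.0, 0.2, 0.0]
2 [0.5, -0.0005, -0.006, 0.0226, -0.1, 0.2, 0.1]
3 [0.5, 0.0, -0.0, 0.02, 0.0, 0.0, -0.0]
4 [0.5, 0.0, -0.0, 0.02, 0.0, 0.0, -0.0]
5 [0.5, 0.0, -0.0, 0.02, 0.0, 0.0, -0.0]
```

Request:
carry_out(moves=[0.5,-0.0004,-0.006,0.022,0,0.2,0,0.5,-0.0004,-0.005,0.021,0,0.2,0,0.5,0,0,0,0,0,0,0.5,0,0,0,0,0,0,0.5,0,0,0,0,0,0])

```text
clock: 13.85
tcp_pos: [0.5998, -0.03, 0.1541]
orientation: [-0.0, 0.994, 0.105, 0.001]
wrist_force: [0.2, -0.9, 0.3]
finger_gap: 0.064
```

Run:
```python
from h import *
show();plan([((.6,-.0287,.09),12.5)],.5,.02)
```

```text
t13.85 tcp [ 0.5998 -0.03    0.1541] yaw 12.1 tilt [0.0024 0.0003] F [ 0.2 -0.9  0.3] M [ 0.01 -0.02  0.04] gap 0.0640 q6 1.18
1 [0.5, 0.0, -0.0, 0.016, 0.0, -0.0, -0.1]
2 [0.5, 0.0, -0.0, 0.016, 0.0, -0.0, -0.1]
3 [0.5, 0.0, -0.001, 0.016, 0.0, -0.1, -0.1]
4 [0.5, 0.0, -0.0, 0.016, 0.0, -0.0, -0.1]
```

Request:
carry_out(moves=[0.5,0,0,0.016,0,0,-0.1,0.5,0,-0.001,0.016,0,0,-0.1,0.5,0,0,0.016,0,-0.1,-0.1,0.5,0,0,0.014,0,0,0,0.5,0,0,0,0,0,0])

```text
clock: 14.48
tcp_pos: [0.5994, -0.0292, 0.0874]
orientation: [-0.0, 0.994, 0.108, -0.0]
wrist_force: [0.9, -1.0, 0.4]
finger_gap: 0.064
```

Request:
carry_out(moves=[-1,0,0,0,0,0,0,-1,0,0,0,0,0,0,-1,0,0,0,0,0,0,-1,0,0,0,0,0,0,-1,0,0,0,0,0,0], squeeze=60)

```text
clock: 15.1
tcp_pos: [0.5989, -0.0294, 0.088]
orientation: [0.0, 0.994, 0.108, -0.001]
wrist_force: [-0.9, -0.1, -1.1]
finger_gap: 0.0264
```

Run:
```python
from h import *
show()
```

```text
t15.10 tcp [ 0.5989 -0.0294  0.088 ] yaw 12.4 tilt [-0.0012 -0.0006] F [-0.9 -0.1 -1.1] M [-0.05  0.17 -0.03] gap 0.0264 q6 1.17
```

Request:
carry_out(moves=[-1,-0.005,0,0,0,0,0,-1,-0.005,0,0,0,0,0,-1,-0.005,0,0,0,0,0,-1,-0.004,0,0,0,0,0,-1,-0.003,0,0,0,0,0])

```text
clock: 15.72
tcp_pos: [0.582, -0.0332, 0.0881]
orientation: [-0.0, 0.994, 0.108, 0.005]
wrist_force: [7.9, 2.8, -5.2]
finger_gap: 0.0266
```

Run:
```python
from h import *
show(); p,R,s=pose(); d=np.array([-.976,-.2164]); print("moved",(p[:2]-[.5989,-.0294])@d)
a=avg("scene",3);b=avg("top",3)
np.save("a5.npy",a);np.save("b5.npy",b)
c1=cv2.resize(a[145:225,280:360],None,fx=5,fy=5,interpolation=cv2.INTER_CUBIC)
c2=cv2.resize(b[185:265,285:365],None,fx=5,fy=5,interpolation=cv2.INTER_CUBIC)
cv2.imwrite("pics/i.png",np.hstack([c1,c2])[:,:,::-1])
```

```text
t15.72 tcp [ 0.582  -0.0332  0.0881] yaw 12.4 tilt [0.01   0.0019] F [ 7.9  2.8 -5.2] M [ 0.12  0.   -0.06] gap 0.0266 q6 1.16
moved 0.017298058204361633
```

View pics/i.png

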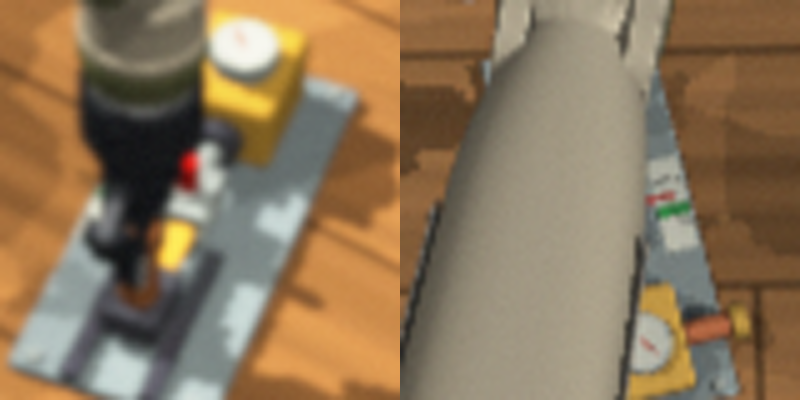

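The top view shows the red pointer at crop (660,199), short of the green band at (675,211). I'll measure travel along the plate's x axis.

```bash
cat >> h.py <<'E'
O=np.array([.5136,-.0481]); D=np.array([-.976,-.2164]); N=np.array([.2164,-.976])
def scale(I):
    """plate-x (mm) of red pointer (z=.03 assumed) and green band over the scale, top view"""
    I=I.astype(float); r,g,b=I[...,0],I[...,1],I[...,2]; res=[]
    for w,z in((np.clip(r-1.35*np.maximum(g,b)-25,0,None),.03),(np.clip(g-1.35*np.maximum(r,b)-10,0,None),.011)):
        X=[];W=[]
        for y in range(205,250):
            for x in range(325,350):
                if w[y,x]>0:
                    q=onz("top",(x,y),z)[:2]-O
                    if -.02<q@D<.06 and .035<q@N<.075: X.append(q@D);W.append(w[y,x])
        X,W=np.array(X),np.array(W); res.append((1e3*(X*W).sum()/W.sum(),len(X)))
    return res
E
python3 - <<'E'
from h import *
for k in ("b","b4","b5"): print(k,scale(np.load(k+".npy")))
E
```

```text
b [(np.float64(0.6013534914533392), 3), (np.float64(25.080983513962114), 9)]
b4 [(np.float64(0.6650385807952883), 3), (np.float64(25.139397505623812), 9)]
b5 [(np.float64(14.7679181432267), 4), (np.float64(25.084754985401947), 9)]
```

Request:
carry_out(moves=[-1,-0.004,0,0,0,0,0,-1,-0.004,0,0,0,0,0,-1,-0.003,0,0,0,0,0,-1,0,0,0,0,0,0,-1,0,0,0,0,0,0])

```text
clock: 16.65
tcp_pos: [0.5755, -0.0346, 0.0881]
orientation: [-0.0, 0.994, 0.109, 0.009]
wrist_force: [6.3, 1.9, -3.4]
finger_gap: 0.0266
```

Run:
```python
from h import *
show(); p,R,s=pose(); print("moved",(p[:2]-[.5989,-.0294])@D)
b=avg("top",3); print(scale(b)); p,R,s=pose(); print("moved",(p[:2]-[.5989,-.0294])@D)
```

```text
t16.65 tcp [ 0.5755 -0.0346  0.0881] yaw 12.5 tilt [0.0188 0.0029] F [ 6.3  1.9 -3.4] M [-0.01  0.86 -0.17] gap 0.0266 q6 1.15
moved 0.023929085547365173
[(np.float64(21.03191876124524), 2), (np.float64(25.396064412189194), 7)]
moved 0.023922077915214376
```

Request:
carry_out(moves=[-1,-0.0025,0,0,0,-0.3,0,-1,-0.0025,0,0,0,-0.3,0,-1,-0.0015,0,0,0,-0.3,0,-1,-0.001,0,0,0,0,0,-1,-0.0005,0,0,0,0,0])

```text
clock: 17.42
tcp_pos: [0.5737, -0.0351, 0.0881]
orientation: [-0.0, 0.994, 0.109, 0.008]
wrist_force: [6.3, 2.3, -4.9]
finger_gap: 0.0267
```

Run:
```python
from h import *
b=avg("top",4); a=avg("scene",3); np.save("a6.npy",a); np.save("b6.npy",b); print(scale(b)); show(); p,R,s=pose(); print("moved",(p[:2]-[.5989,-.0294])@D)
c1=cv2.resize(a[145:225,280:360],None,fx=5,fy=5,interpolation=cv2.INTER_CUBIC)
c2=cv2.resize(b[205:245,325:365],None,fx=10,fy=10,interpolation=cv2.INTER_CUBIC)
cv2.imwrite("pics/j.png",np.hstack([c1,c2])[:,:,::-1])
```

```text
[(np.float64(21.940514992852016), 2), (np.float64(25.812586871684832), 6)]
t17.77 tcp [ 0.5737 -0.035   0.0881] yaw 12.6 tilt [0.015 0.002] F [ 8.6  2.3 -5.1] M [ 0.15  0.35 -0.24] gap 0.0266 q6 1.15
moved 0.02582956597373026
```

View pics/j.png

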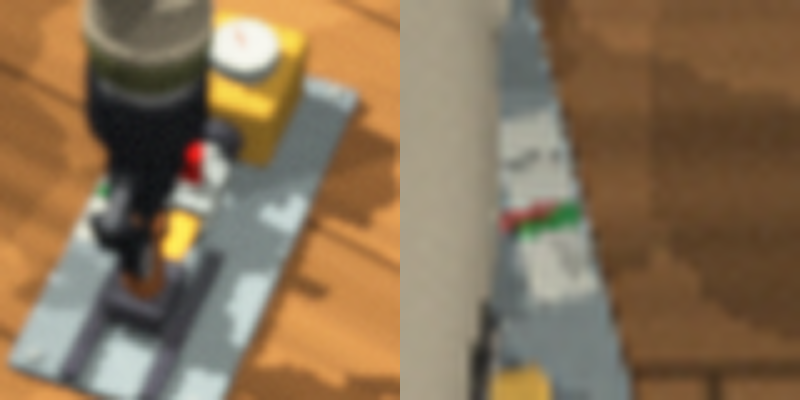

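The pointer at crop (540,215) overlaps the front half of the green band, at about 22 mm. Each row loses about 1.2 mm to the spring, so I'll add roughly 3 mm net.

Request:
carry_out(moves=[-1,-0.003,0,0,0,-0.3,0,-1,-0.0025,0,0,0,-0.3,0,-1,-0.0012,0,0,0,0,0,-1,-0.0012,0,0,0,0,0,-1,-0.0012,0,0,0,0,0])

```text
clock: 18.4
tcp_pos: [0.5718, -0.0355, 0.0881]
orientation: [-0.0, 0.994, 0.11, 0.009]
wrist_force: [9.1, 1.9, -5.5]
finger_gap: 0.0265
```

Run:
```python
from h import *
b=avg("top",6); print(scale(b)); np.save("b7.npy",b); show(); p,R,s=pose(); print("moved",(p[:2]-[.5989,-.0294])@D)
print(redknob("scene",avg("scene",3),(319,176),8))
```

```text
[(np.float64(25.581472134549422), 1), (np.float64(25.672404284337475), 3)]
t18.70 tcp [ 0.5717 -0.0355  0.0881] yaw 12.6 tilt [0.0183 0.0029] F [ 8.9  2.8 -5. ] M [ 0.19  0.33 -0.18] gap 0.0268 q6 1.15
moved 0.027843522557416612
[318.31264916 175.21797932]
```

Run:
```python
from h import *
for k in("b4","b5","b6","b7"):
    I=np.load(k+".npy").astype(float); w=np.clip(I[...,0]-1.15*I[...,1]-5,0,None); X=[];W=[]
    for y in range(212,235):
        for x in range(333,346):
            q=onz("top",(x,y),.03)[:2]-O
            if w[y,x]>0 and -.015<q@D<.05 and .05<q@N<.07: X.append(q@D*1e3);W.append(w[y,x])
    X,W=np.array(X),np.array(W); print(k,(X*W).sum()/W.sum(),len(X),X[W>15].round(1))
b=np.load("b7.npy")
c=cv2.resize(b[210:240,325:355],None,fx=16,fy=16,interpolation=cv2.INTER_CUBIC); cv2.imwrite("pics/k.png",c[:,:,::-1])
```

```text
b4 13.674110934703183 9 [0.1]
b5 18.71426298290613 11 [16.7]
b6 22.873379721966725 10 [20.6]
b7 23.84072167136318 9 [24.5]
```

View pics/k.png

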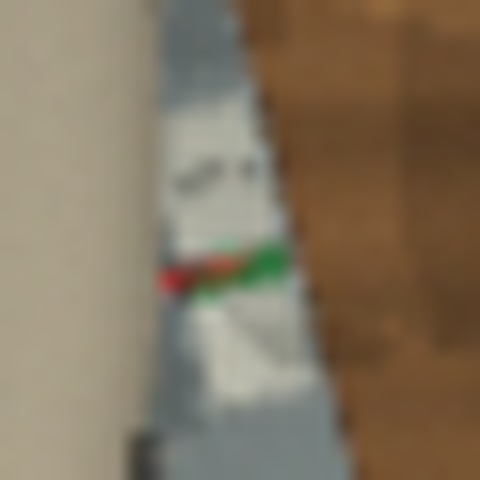

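The pointer lies over the middle of the green band, at crop (215,272), with green showing on both sides. That is about 24 mm of travel. I'll nudge it 1 mm further and then hold.

Request:
carry_out(moves=[-1,-0.0022,0,0,0,0,0,-1,-0.0013,0,0,0,0,0,-1,-0.0013,0,0,0,0,0,-1,-0.0013,0,0,0,0,0,-1,-0.0013,0,0,0,0,0])

```text
clock: 19.48
tcp_pos: [0.5702, -0.0359, 0.0881]
orientation: [-0.001, 0.994, 0.11, 0.014]
wrist_force: [9.4, 3.4, -4.3]
finger_gap: 0.027
```

Run:
```python
from h import *
for _ in range(2):
    b=avg("top",10); print(scale(b)); show(); p,R,s=pose(); print("moved",(p[:2]-[.5989,-.0294])@D)
I=b.astype(int); print((I[220:232,334:344,0]-I[220:232,334:344,1])); print([round(1e3*((onz("top",(337,v),.03)[:2]-O)@D),1) for v in range(220,232)])
```

```text
[(np.float64(25.999482392260337), 2), (np.float64(25.08676183700192), 2)]
t19.98 tcp [ 0.5701 -0.0359  0.0881] yaw 12.7 tilt [0.0285 0.0044] F [ 9.4  4.3 -3. ] M [ 0.08  1.03 -0.28] gap 0.0265 q6 1.14
moved 0.02949151666557523
[(np.float64(26.039193967389856), 2), (np.float64(25.051162341751116), 2)]
t20.48 tcp [ 0.5701 -0.0359  0.0882] yaw 12.7 tilt [0.0285 0.0044] F [ 9.2  3.  -3.9] M [ 0.09  1.01 -0.25] gap 0.0271 q6 1.14
moved 0.029479574817824972
[[  7   1  -1  -1  -1   0  -1  -5  17  33]
 [  7   2  -2  -1  -1   1   0  -2  13  32]
 [  7   0  -2   0  -1  -1  -1  -1  10  35]
 [  7  -1   0   1   0   0  -1  -1  -2  30]
 [  6  -2   0   0  -2  -1   0  -1  -4  24]
 [  6  -3  -2  -3 -15 -24 -26 -36 -34  13]
 [  6  -2  -9  -6   5   3  -8 -66 -58   8]
 [ 11  47  69  67  24  14 -19 -42 -37  -5]
 [ 11  38  30  -8 -20   1  -3  -7  -8  -5]
 [  8   6  -6  -6  -6   0   0   0   0  -3]
 [  7  -3  -9  -3   0   1   0  -1  -2  -1]
 [  7  -6 -10  -3   1   0   0   1  -2  -2]]
[np.float64(-0.8), np.float64(3.1), np.float64(7.0), np.float64(10.9), np.float64(14.8), np.float64(18.7), np.float64(22.6), np.float64(26.5), np.float64(30.4), np.float64(34.3), np.float64(38.2), np.float64(42.1)]
```

```bash
python3 -c "
from workcell import env
print(env.hand_in()); s=env.get_state(); print(s['clock'],s['tcp_pos'],s['finger_gap'])"
```

```text
the job is handed in; nothing more can be done
None
the job is handed in; nothing more can be done
```

The job is done and handed in at about 20.5 s of the 50 s. The red-headed pin is in the fork and lug, and the gripper is still holding the teak handle against the spring with the pointer in the green band.

**Pin:** it went down with almost no resistance. The head met the fork at the expected height, within about 1 mm, with about 10 N of upward reaction. A later two-camera check put the top of the knob at 81 mm, against 82 mm expected. I didn't push the handle until after this.

**Handle:** I pinched the teak grip from above and pushed it 29.5 mm. About 4 mm of that was play on the pin and give in the grip.

**Last checks:**
- **Pointer:** it stood about 25.4 mm from its starting point. It read 26.0 mm on the scale, less a zero offset of 0.6 mm. In the last picture I viewed, about 1.5 mm of handle push earlier, it lay over the green band with green showing on both sides.
- **Hold:** the arm position and pointer reading didn't change over the last 0.5 s. The spring was pushing back with roughly 10 N along the slide.

**Limits of those checks:**
- The arm hid most of the scale by then, so the final pointer reading rests on only 2 pixels, good to roughly ±1.5 mm. The handle travel minus the play agrees with it.
- The scene camera placed the fork hole about 5 mm from where the top camera did. I used the top camera and the plate corners, and the pin went in cleanly there.
- The tool leaned about 1.6° under the spring load, which I left uncorrected.

I didn't touch the cookware, the oil cruet or the spare pin.

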